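Open the sample jar in its anti-turn nest

TASK

Stand the square amber jar with the teal cap fully down in the grey anti-turn nest, so that the nest braces it, then twist the tight cap anticlockwise and stop turning as soon as its threads let go (about 80 degrees; well past 100 it catches on the next thread). Lift the cap straight off and finish still holding it level in the gripper, a few centimetres clear above the mouth of the jar, with the jar left upright in the nest. Set the jar down rather than dropping it, and leave everything else on the bench where it stands.

Things in the scene. Friction and masses are not known exactly. Their poses are not given: they have to be found in the camera images.
- jar: Square amber glass jar, loose, 0.25 to 0.5 kg, the one with the teal cap. Body 56 x 56 mm with flat sides from its underside to 62 mm up (grip it here, across two opposite flats), round shoulder 52 mm across from 62 to 64.5 mm, then the neck under the cap; 89 mm tall with the cap on. Origin: centre of its underside; z up, x and y square to the flats. Quarter turns make no difference.
- jar_mid (a point): Point on the jar's axis 52 mm above its underside, a good height to grip the body (37 mm below the cap top); axes as the jar's.
- jar_mouth (a point): Centre of the jar's mouth, 85 mm above its underside; axes as the jar's.
- cap: Teal round twist-off cap on the jar, loose, 54 mm across, 22 mm tall, 40 g, with a white dash on top. Its skirt begins 67 mm above the jar's underside and its top is at 89 mm. Origin: centre of its lower edge, z up.
- cap_mid (a point): Centre of the cap, 11 mm above its lower edge; 78 mm above the jar's underside while it is on (7 mm below the mouth point, as the cap reaches down over the neck). Axes as the cap's.
- thread (a joint): How far the cap has been unscrewed, rad: 0 fully tight, grows anticlockwise seen from above. Resists with about 0.35 N m throughout (a free-standing jar would spin with it). The cap does not rise while turning. Three lugs hold it down to 1.1 rad; from 1.15 to 1.75 rad it lifts straight off; beyond about 1.85 rad the lugs catch again under the next thread. The cap has up to 0.06 rad of play against it. Keeps its value once the cap is off.
- nest: Grey block screwed to the table, 96 x 96 mm, 24 mm tall, with a square open pocket 62 x 62 mm, 18 mm deep, chamfered 3 mm at the mouth, sides along its x and y. Origin: centre of its underside on the table; z up. Its yaw varies; any quarter turn of the jar fits, with 3 mm clearance on each side.
- nest_floor (a point): Centre of the pocket's floor, 6 mm above the table; the jar's underside rests here. Axes as the nest's.
- beaker: Bystander, loose: clear open beaker, 68 mm across, 80 mm tall. Origin: centre of its underside.
- dropper: Bystander, loose: small white round dropper bottle, 42 mm across, 70 mm tall. Origin: centre of its underside.
- amber_a: Bystander, loose: tall round amber bottle with grey cap, 84 mm across, 200 mm tall. Origin: centre of its underside.
- wash: Bystander, loose: tall white round bottle, 70 mm across, 170 mm tall. Origin: centre of its underside.
- roll: Bystander, loose: standing paper roll, 100 mm across, 120 mm tall. Origin: centre of its underside.
- pot: Bystander, loose: white open pot, 76 mm across, 60 mm tall. Origin: centre of its underside.

How it is judged (in metres and radians):
On the way, in this order (a step that is already met when the one before it is completed fails the run):
1. the jar stands fully down and upright in the nest with its cap still on and tight (horizontal distance between jar_mid and nest_floor below 0.008 m and z of jar_mid in the frame of nest_floor below 0.056 m and angle between jar_mid's own z axis and vertical below 0.1 rad and value of joint thread below 0.3 rad and z of cap_mid in the frame of jar_mouth below -0.004 m), for 0.2 s.
2. with the jar seated in the nest, the cap has been turned until its threads let go (horizontal distance between jar_mid and nest_floor below 0.008 m and z of jar_mid in the frame of nest_floor below 0.056 m and angle between jar_mid's own z axis and vertical below 0.1 rad and value of joint thread above 1.05 rad and z of cap_mid in the frame of jar_mouth below 0.003 m), for 0.1 s.
At the end, for the whole second after the job is handed in: Jar upright (0.1 rad), fully down in the nest (8 mm of centre, 4 mm of floor); thread 1.05 to 1.9 rad; cap gripped over 2 N, still, level (0.25 rad), centre within 25 mm of the jar axis and 12 to 80 mm above the mouth, touching only the gripper (horizontal distance between jar_mid and nest_floor below 0.008 m and z of jar_mid in the frame of nest_floor below 0.056 m and angle between jar_mid's own z axis and vertical below 0.1 rad and value of joint thread between 1.05 and 1.9 rad and z of cap_mid in the frame of jar_mouth between 0.012 and 0.08 m and horizontal distance between cap_mid and jar_mouth below 0.025 m and angle between cap_mid's own z axis and vertical below 0.25 rad and linear speed of cap below 0.03 m/s and contact force between the fingers and cap above 2 N and contact force between cap and jar below 0.1 N and contact force between cap and nest below 0.1 N and contact force between cap and beaker below 0.1 N and contact force between cap and dropper below 0.1 N and contact force between cap and amber_a below 0.1 N and contact force between cap and wash below 0.1 N and contact force between cap and roll below 0.1 N and contact force between cap and pot below 0.1 N); the arm keeps its last pose, push and grip.
It fails at once if the cap is turned on past 2.0 rad, onto the next thread (value of joint thread above 2 rad).
It fails at once if the jar is tipped by more than 0.6 rad (angle between jar_mid's own z axis and vertical above 0.6 rad).
It fails at once if the jar is dropped (held by neither body nor cap and faster than 0.6 m/s) (linear speed of jar above 0.6 m/s and contact force between the fingers and jar below 0.05 N and contact force between the fingers and cap below 0.05 N).
It fails at once if one of the other things on the bench is moved by more than 40 mm or toppled (distance of any of beaker, dropper, amber_a, wash, roll, pot from where it was at the start of the episode above 0.04 m or angle between any of beaker, dropper, amber_a, wash, roll, pot's own z axis and vertical above 0.4 rad).
It also fails if it takes over 48 s, if anything falls off the work surface, if the arm or the gripper's body presses on something with over 40 N, if the wrist force passes 120 N, or if a joint passes its speed limit or range.

ROBOT

A 6-joint arm with a two-finger parallel gripper is mounted at the origin on the work surface. World frame = base frame: x ahead of the robot, y to its left, z up, the work surface at z = 0. Lengths are in mm, angles in degrees, forces in N, time in s.
With the tool pointing down it reaches from about 250 to 800 mm from the base axis. Payload 8.5 kg.
Tool frame: the origin (TCP) lies at the very end of the fingers, on their centre line; the grasp point (between the pads) lies 19 mm behind it; x points along the fingers, y is the direction in which the jaws open and shut, and the axes are right-handed (so a half turn about x gives the same grasp; the last joint's range is limited). The gripper opens to 85 mm and grips with 20 to 120 N. Pads are 22 mm wide; open, the fingers measure 114 mm over their backs; the gripper's body (76 mm by 85 mm) begins 54 mm behind the grasp point. The pads swing forward as they close: fully open they stand 13 mm farther back than shut.
Start: joints at [65.661, 13.648, -0.773, 75.585, 0, 90], TCP at [216.352, 478.297, 202.776] pointing down, gripper open.
Joint ranges: [-152.45, 152.45], [-59.26, 108.67], [-65.41, 83.53], [-104.44, 129.93], [-82.83, 76.93], [-180, 180]. Speed limits (degrees/s): [127.2, 127.2, 159.86, 180, 180, 180].

INTERFACE

Orientations are given as a 3x3 rotation matrix whose columns are the frame's x, y, z axes.
In Python, from workcell import state, imaging, finish_job gives the robot as it stands.
- The arm moves only by the tool play_rows, never from a script. Its argument "motion" is a list that holds one entry, the list of rows, each a list of 5 numbers: the shift along the tool's x, y, z in cm, then the turn about the tool's x in rad, then the gripper command: -1 is shut, 1 is fully open, values between are in proportion. In form: [[[tx, ty, tz, roll, gripper], ...]]. A call has 1 to 10 rows; each row is the pose to reach, as a shift and turn from the pose commanded when the call began, along the tool's axes at that moment; what a row does not reach only later rows make up. A row lasts 1/10 s, in which the tool goes at most 50 mm and 8.59 degrees, less where a joint would pass 70% of its speed; a pose out of reach is approached as far as the arm can. A call with a gripper value outside its range is refused whole. The fingers move at their own pace and stop on an object; the grip force is fixed at half the most. Time passes only in rows, so rows that repeat a pose let the fingers close. It gives the time, the measured TCP pose, the force and the opening at its end, in the units of the state.
- state(): the state, without advancing time (a new reading comes with each control period).
- imaging.camera(name): name is "scene" or "side" or "wrist"; returns a dict with "color" (384x512x3 uint8, red, green, blue), "fx", "fy", "cx", "cy" (pixels), "R" (3x3) and "t" (3): a world point X has camera coordinates R X + t; the wrist camera has in their place "hand_eye" (4x4, takes a point from camera to tool coordinates, whose origin is the TCP and whose axes are the tool frame's). Camera axes: x right, y down, z forward; pixel columns grow to the right and rows downward; lengths in mm; the calibration is good to about 2 mm. A picture is of the moment at which its call begins: read the wrist's pose just before it. There is no depth.
- finish_job(): hands the job in, once; it reports no verdict.
The state is a dict: "clock": time; "q": joint angles; "joint_vel": joint speeds; "tau": joint torques, N m; "tcp_pos": TCP position; "eef_rot": TCP orientation; "ft_force": force on the tool from outside, world axes, zero at the start; "wrist_torque": the same for the moment, N m; "finger_gap": finger opening in mm.
Only numpy, scipy, OpenCV 4.12 (cv2) and the standard library are available. Lean on these libraries where they do the work, as an engineer would, in place of code of your own. Each camera call takes 0.05 s, during which the arm holds its last target.

## Working session

There is one attempt and no reset: what is moved stays moved. The work goes in short steps, Python scripts to look and compute and a tool call to move; the robot and the scene stay as the last step left them, time stands still between calls to the robot, and variables do not carry over. Pictures are saved under pics/ and viewed, and the job is handed in when it is done.

Besides the shell and the picture viewer there is one more tool, called after "Call:" as name(argument=value, ...) on one line, values as JSON. play_rows: Moves the arm, as the interface text tells. Its arguments: {"type":"object","properties":{"motion":{"type":"array","items":{"type":"array","items":{"type":"array","items":{"type":"number"}}}}},"required":["motion"]}

```bash
mkdir -p pics; ls; python3 - <<'E'
from workcell import state, imaging
import cv2
s=state(); print({k:s[k] for k in ('clock','tcp_pos','eef_rot','finger_gap','ft_force')})
for n in ("scene","side","wrist"):
    c=imaging.camera(n); cv2.imwrite(f"pics/{n}0.png",c["color"][...,::-1]); print(n,{k:v for k,v in c.items() if k!="color"})
E
```

```text
pics
{'clock': 0.0, 'tcp_pos': array([216.18513334, 477.92378857, 202.19011608]), 'eef_rot': array([[-5.92534922e-04,  4.12169497e-01,  9.11106994e-01],
       [-1.28842931e-03,  9.11106083e-01, -4.12169923e-01],
       [-9.99998994e-01, -1.41812203e-03, -8.81090999e-06]]), 'finger_gap': 85.28178066834496, 'ft_force': array([ 0.02561932, -0.5525885 ,  0.40722086])}
scene {'fx': 398.9717408711634, 'fy': 398.9717408711634, 'cx': 252.0865702664198, 'cy': 196.75102903366843, 'R': array([[-0.65236706,  0.75768949, -0.01799586],
       [ 0.53460998,  0.44320652, -0.71955552],
       [-0.53722378, -0.47903509, -0.6942017 ]]), 't': array([ 334.51056989, -215.90837063, 1929.0845251 ])}
side {'fx': 413.3898062256345, 'fy': 413.3898062256345, 'cx': 257.55294114710813, 'cy': 192.22833772882632, 'R': array([[ 0.94710366, -0.32080974,  0.00870429],
       [-0.15845377, -0.49103347, -0.85660874],
       [ 0.27908252,  0.80991805, -0.51589311]]), 't': array([-508.06063158,  168.02617914, 1168.41795782])}
wrist {'fx': 333.9114854304598, 'fy': 333.9114854304598, 'cx': 254.16213727141013, 'cy': 188.55019206816493, 'hand_eye': array([[-8.55676675e-06, -2.63705292e-01,  9.64603296e-01,
        -1.71019202e+02],
       [ 9.99999752e-01,  6.77305269e-04,  1.94033909e-04,
         3.45235316e-01],
       [-7.04498664e-04,  9.64603058e-01,  2.63705221e-01,
        -6.76827622e+01],
       [ 0.00000000e+00,  0.00000000e+00,  0.00000000e+00,
         1.00000000e+00]])}
```

View pics/scene0.png

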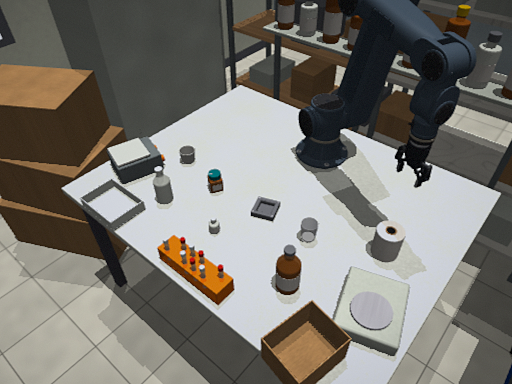

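View pics/side0.png

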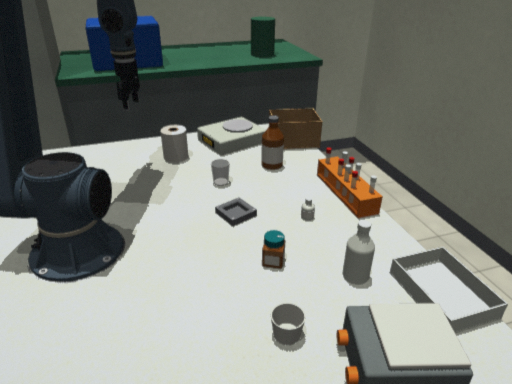

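View pics/wrist0.png

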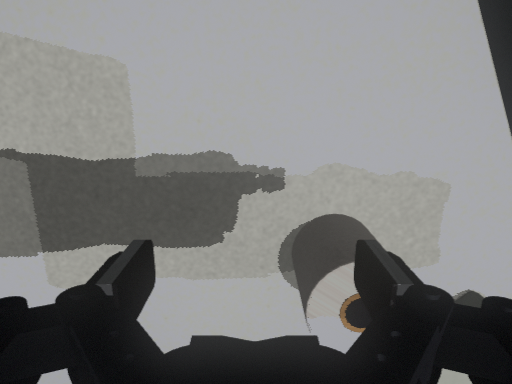

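The scene view shows the jar with its teal cap at about (215,177) and the nest at (265,208). In the side view the jar is at (274,245) and the nest at (236,211). I'll measure both next.

```bash
cat > h.py <<'E'
import numpy as np, cv2
from workcell import state, imaging
def cam(name):
    if name=="wrist":
        s=state(); c=imaging.camera(name); H=c["hand_eye"]
        Rt=np.array(s["eef_rot"]); p=np.array(s["tcp_pos"])
        Rcw=Rt@H[:3,:3]; o=Rt@H[:3,3]+p
    else:
        c=imaging.camera(name); Rcw=c["R"].T; o=-Rcw@c["t"]
    K=np.array([[c["fx"],0,c["cx"]],[0,c["fy"],c["cy"]],[0,0,1]])
    return c["color"],K,Rcw,o
def ray(C,uv):
    _,K,R,o=C; d=R@np.linalg.solve(K,[uv[0],uv[1],1]); return o,d/np.linalg.norm(d)
def onz(C,uv,z):
    o,d=ray(C,uv); return o+d*(z-o[2])/d[2]
def proj(C,X):
    _,K,R,o=C; p=K@(R.T@(np.array(X)-o)); return p[:2]/p[2]
def meet(C1,a,C2,b):
    o1,d1=ray(C1,a);o2,d2=ray(C2,b)
    t=np.linalg.lstsq(np.c_[d1,-d2],o2-o1,rcond=None)[0]
    p,q=o1+d1*t[0],o2+d2*t[1]; return (p+q)/2,np.linalg.norm(p-q)
def biggest(m):
    cs,_=cv2.findContours(m.astype(np.uint8),cv2.RETR_EXTERNAL,cv2.CHAIN_APPROX_NONE)
    return max(cs,key=cv2.contourArea) if cs else None
def teal(img):
    h=cv2.cvtColor(img,cv2.COLOR_RGB2HSV); return cv2.inRange(h,(80,110,30),(105,255,255))
def cen(c):
    m=cv2.moments(c); return np.array([m["m10"],m["m01"]])/m["m00"]
E
python3 - <<'E'
from h import *
A=cam("scene");B=cam("side")
ps=[]
for C,r in((A,(190,160,240,200)),(B,(255,220,300,270))):
    m=teal(C[0]); k=np.zeros_like(m); k[r[1]:r[3],r[0]:r[2]]=255; c=biggest(m&k); print(cv2.boundingRect(c),cen(c)); ps.append(cen(c))
print("cap mid",meet(A,ps[0],B,ps[1]), [onz(C,p,78) for C,p in zip((A,B),ps)])
# nest 
for n,C,(x,y,w,h) in (("scene",A,(180,150,140,110)),("side",B,(200,190,120,100))):
    cv2.imwrite(f"pics/{n}1.png",cv2.resize(C[0][y:y+h,x:x+w,::-1],None,fx=5,fy=5,interpolation=cv2.INTER_CUBIC))
E
```

```text
(209, 170, 11, 11) [214.50762527 174.69498911]
(265, 231, 19, 17) [273.34834835 238.88063063]
cap mid (array([ 508.959101  , -212.1061211 ,   78.65230256]), np.float64(1.5653780010354292)) [array([ 509.23448493, -212.93467868,   78.        ]), array([ 508.69737051, -210.72600921,   78.        ])]
```

View pics/scene1.png

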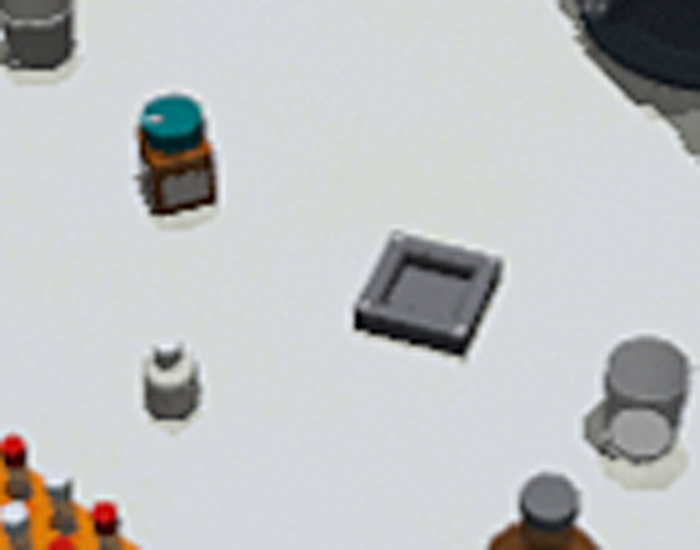

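View pics/side1.png

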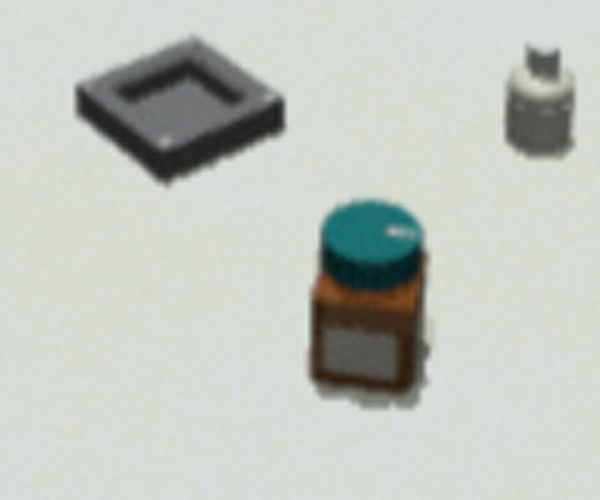

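```bash
python3 - <<'E'
from h import *
A=cam("scene");B=cam("side")
for C,off,pts in((A,(180,150),[(395,233),(503,262),(465,334),(357,308)]),(B,(200,190),[(195,37),(284,100),(165,160),(77,88)])):
    w=np.array([onz(C,(np.array(p)+.5)/5-.5+off,24)[:2] for p in pts]); print(w.round(0).tolist(), w.mean(0).round(1)); 
    e=np.roll(w,-1,0)-w; print(np.linalg.norm(e,axis=1).round(0),(np.degrees(np.arctan2(e[:,1],e[:,0]))%90).round(1))
for n,p in dict(beaker=(309,238),dropper=(214,231),amber=(288,290),wash=(163,200),roll=(388,257),pot=(187,159)).items(): print(n,onz(A,p,0).round(0))
for n,p in dict(beaker=(221,183),dropper=(307,218),amber=(273,168),wash=(358,278),pot=(289,337)).items(): print(n,onz(B,p,0).round(0))
s=state()
R=np.array(s["eef_rot"]); p=np.array(s["tcp_pos"])
for t in ([509,-212,300],):print((R.T@(np.array(t)-p)/10).round(2))
E
```

```text
[[448.0, -19.0], [417.0, 72.0], [501.0, 99.0], [535.0, 14.0]] [475.2  41.3]
[96. 88. 92. 93.] [18.5 17.7 21.4 20.7]
[[505.0, 105.0], [537.0, 14.0], [447.0, -26.0], [415.0, 68.0]] [476.1  40.4]
[ 96.  99. 100.  97.] [19.6 24.2 18.6 22.1]
beaker [483. 265.   0.]
dropper [693. -43.   0.]
amber [721. 343.   0.]
wash [ 708. -336.    0.]
roll [372. 540.   0.]
pot [ 451. -464.    0.]
beaker [482. 255.   0.]
dropper [687. -47.   0.]
amber [704. 308.   0.]
wash [ 699. -342.    0.]
pot [ 454. -461.   -0.]
[ -9.72 -50.83  55.11]
```

Call:
play_rows(motion=[[[-5,-25,27,0,1],[-9,-50.8,55.1,0,1],[-9,-50.8,55.1,0,1],[-9,-50.8,55.1,0,1],[-9,-50.8,55.1,0,1],[-9,-50.8,55.1,0,1],[-9,-50.8,55.1,0,1],[-9,-50.8,55.1,0,1],[-9,-50.8,55.1,0,1],[-9,-50.8,55.1,0,1]]])

```text
clock: 1.35
tcp_pos: [410.5, 19.2, 263.3]
eef_rot: [[0.001, 0.412, 0.911], [0.0, 0.911, -0.412], [-1.0, 0.0, 0.001]]
ft_force: [0.9, 1.3, 0.4]
finger_gap: 85.3
```

Call:
play_rows(motion=[[[-3,-17,18.5,0,1],[-3,-17,18.5,0,1],[-3,-17,18.5,0,1],[-3,-17,18.5,0,1],[-3,-17,18.5,0,1],[-3,-17,18.5,0,1],[-3,-17,18.5,0,1],[-3,-17,18.5,0,1]]])

```text
clock: 2.15
tcp_pos: [508.2, -209.2, 292.6]
eef_rot: [[-0.001, 0.412, 0.911], [0.0, 0.911, -0.412], [-1.0, 0.0, -0.001]]
ft_force: [-0.8, 0.2, -0.3]
finger_gap: 85.4
```

```bash
python3 - <<'E'
from h import *
C=cam("wrist"); s=state(); print(s["tcp_pos"],s["q"],s["clock"])
cv2.imwrite("pics/w2.png",C[0][...,::-1])
c=biggest(teal(C[0])); print(cen(c),cv2.boundingRect(c), onz(C,cen(c),87))
print(proj(C,(509,-212,89)))
E
```

```text
[ 508.20514279 -208.78825397  292.80517712] [-2.23380080e+01  1.55176305e+01  1.48338746e+01  8.93385520e+01
  5.65917132e-03  1.95042650e+00] 2.2
[250.29813977 157.50113122] (229, 138, 46, 45) [ 505.12645634 -212.19385953   87.        ]
[251.84479223 160.80783778]
```

View pics/w2.png

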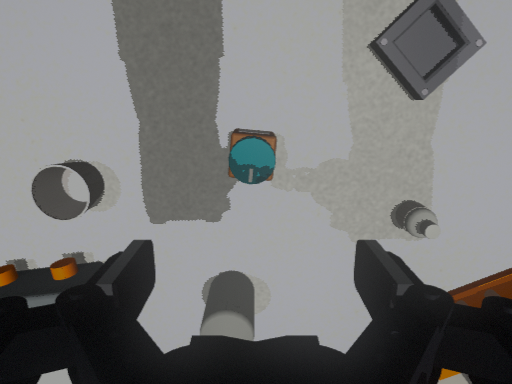

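The jar at (252,158) is almost square to the image. The nest, at (427,45), is turned about 45 degrees in the image. I'll zoom in on both.

```bash
python3 - <<'E'
import cv2,numpy as np
i=cv2.imread("pics/w2.png")
a=cv2.resize(i[120:195,210:295],None,fx=7,fy=7,interpolation=cv2.INTER_CUBIC)
cv2.imwrite("pics/w2jar.png",a)
cv2.imwrite("pics/w2nest.png",cv2.resize(i[0:110,360:495],None,fx=5,fy=5,interpolation=cv2.INTER_CUBIC))
E
```

```text
(no output)
```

View pics/w2jar.png

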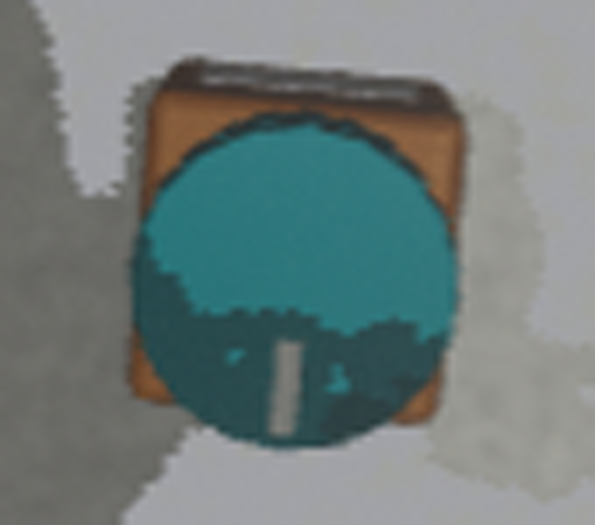

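View pics/w2nest.png

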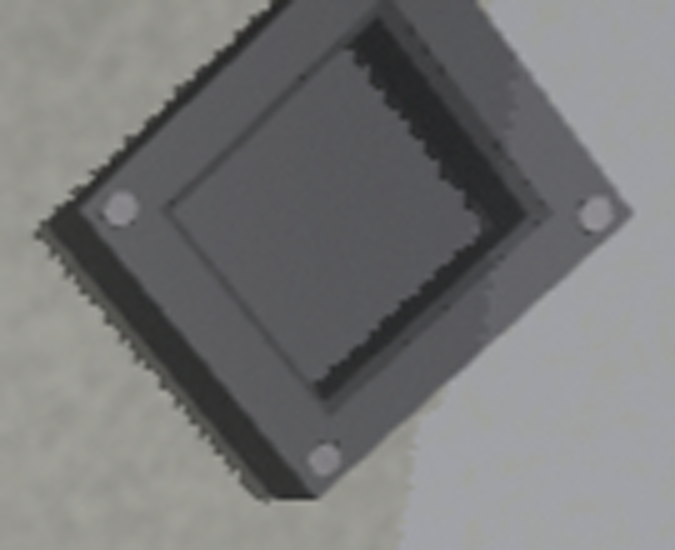

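```bash
python3 - <<'E'
from h import *
C=cam("wrist")
f=lambda p,k,o:(np.array(p)+.5)/k-.5+o
print("cap",onz(C,f((297.5,278),7,(210,120)),88))
P=[onz(C,f(p,7,(210,120)),62)[:2] for p in((155,90),(464,112),(437,425),(130,398))]
P=np.array(P);print(P.round(1),P.mean(0)); e=np.roll(P,-1,0)-P; print(np.linalg.norm(e,axis=1),np.degrees(np.arctan2(e[:,1],e[:,0]))%90)
N=np.array([onz(C,f(p,5,(360,0)),24)[:2] for p in((82,208),(318,492),(632,212))])
e=np.diff(N,axis=0);print(N.round(1),np.linalg.norm(e,axis=1),np.degrees(np.arctan2(e[:,1],e[:,0]))%90,(N[0]+N[2])/2)
E
```

```text
cap [ 507.77012046 -210.75080393   88.        ]
[[ 472.5 -221.6]
 [ 497.5 -175.1]
 [ 546.1 -201.2]
 [ 519.4 -248.6]] [ 508.87963192 -211.61558883]
[52.84743026 55.18311358 54.46494187 54.13417134] [61.70997456 61.76412794 60.58297257 60.06412284]
[[447.5 -18.1]
 [535.7  15. ]
 [503.4 103.9]] [94.21627396 94.55490651] [20.58956424 19.94220674] [475.43176065  42.89580556]
```

Call:
play_rows(motion=[[[4,-0.2,0.1,0.08,1],[8,-0.2,0.1,0.08,1],[12,-0.2,0.1,0.08,1],[15,-0.2,0.1,0.08,1],[17,-0.2,0.1,0.08,1],[17,-0.2,0.1,0.08,1],[17,-0.2,0.1,0.08,1]]])

```text
clock: 2.95
tcp_pos: [508.8, -211.3, 123.6]
eef_rot: [[0.0, 0.483, 0.876], [-0.0, 0.876, -0.483], [-1.0, -0.0, 0.0]]
ft_force: [-0.6, 0.2, -0.0]
finger_gap: 85.4
```

```bash
python3 - <<'E'
from h import *
C=cam("wrist"); s=state(); print(s["tcp_pos"],s["eef_rot"],s["clock"])
cv2.imwrite("pics/w3.png",C[0][...,::-1])
E
```

```text
[ 509.42498831 -211.71069929  124.26229873] [[ 1.77184715e-03  4.82797756e-01  8.75730088e-01]
 [-8.25730875e-04  8.75731871e-01 -4.82797068e-01]
 [-9.99998089e-01  1.32325234e-04  1.95032403e-03]] 3.0
```

View pics/w3.png

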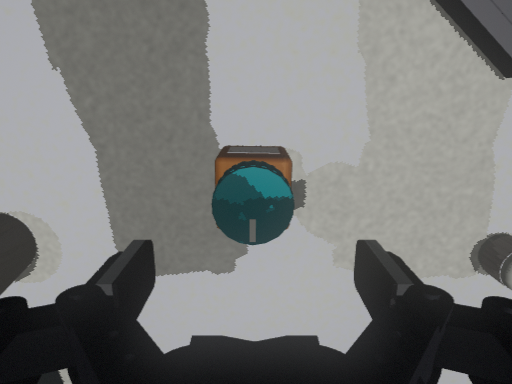

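The jar is now square to the jaws and centred, with the cap circle at about (253,204).

```bash
python3 - <<'E'
from h import *
C=cam("wrist"); s=state();print(s["tcp_pos"],onz(C,(253,204),88), proj(C,s["tcp_pos"]*np.array([1,1,0])+[0,0,88]))
E
```

```text
[ 509.62337186 -211.94877687  124.44728011] [ 508.74921062 -211.83996293   88.        ] [253.50108726 205.1937246 ]
```

Call:
play_rows(motion=[[[3,0,0,0,1],[6,0,0,0,1],[8.5,0,0,0,1],[9.3,0,0,0,1],[9.3,0,0,0,1],[9.3,0,0,0,-1],[9.3,0,0,0,-1],[9.3,0,0,0,-1],[9.3,0,0,0,-1],[9.3,0,0,0,-1]]])

```text
clock: 4.05
tcp_pos: [509.8, -212.6, 31.6]
eef_rot: [[0.003, 0.484, 0.875], [-0.001, 0.875, -0.484], [-1.0, 0.0, 0.003]]
ft_force: [-1.3, 0.3, 9.0]
finger_gap: 52.9
```

Call:
play_rows(motion=[[[0,0,0,0,-1],[0,0,0,0,-1],[0,0,0,0,-1]]])

```text
clock: 4.35
tcp_pos: [509.8, -212.5, 31.6]
eef_rot: [[0.003, 0.484, 0.875], [-0.001, 0.875, -0.484], [-1.0, 0.0, 0.003]]
ft_force: [-1.7, 1.2, 8.0]
finger_gap: 53.0
```

```bash
python3 - <<'E'
from h import *
C=cam("wrist"); s=state(); print(s["tcp_pos"],s["finger_gap"],s["ft_force"])
cv2.imwrite("pics/w4.png",C[0][...,::-1])
E
```

```text
[ 509.8253901  -212.55988127   31.64496301] 52.72126883681095 [-2.19459047  0.63277064  8.62783398]
```

View pics/w4.png

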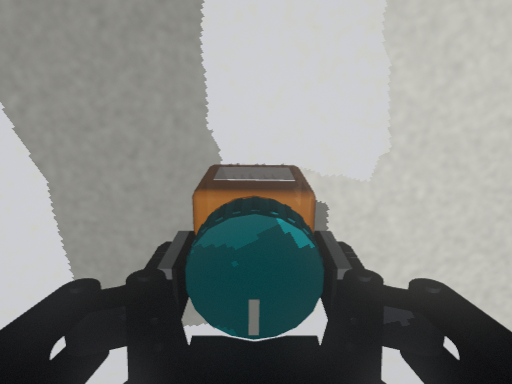

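Jar held. I'll lift it, turn it to the nest's yaw, and stop short of the nest to measure it again.

Call:
play_rows(motion=[[[-2,0,0,0,-1],[-5,0,0,0,-1],[-9,2,-1,0.1,-1],[-10,5,-2.5,0.24,-1],[-10,8,-4,0.38,-1],[-10,11,-5.4,0.52,-1],[-10,12.7,-6.3,0.66,-1],[-10,12.7,-6.3,0.713,-1],[-10,12.7,-6.3,0.713,-1],[-10,12.7,-6.3,0.713,-1]]])

```text
clock: 5.4
tcp_pos: [515.0, -70.6, 130.0]
eef_rot: [[0.0, 0.938, 0.348], [-0.0, 0.348, -0.938], [-1.0, 0.0, 0.0]]
ft_force: [0.3, 0.1, -4.4]
finger_gap: 52.8
```

```bash
python3 - <<'E'
from h import *
s=state(); print(s["clock"],s["tcp_pos"],s["eef_rot"],s["finger_gap"],s["ft_force"])
C=cam("wrist")
cv2.imwrite("pics/w5.png",C[0][...,::-1])
cv2.imwrite("pics/w5n.png",cv2.resize(C[0][0:200,150:360,::-1],None,fx=3,fy=3,interpolation=cv2.INTER_CUBIC))
E
```

```text
5.4 [514.98443077 -70.55727711 129.9713349 ] [[ 1.70278832e-04  9.37677169e-01  3.47507551e-01]
 [-2.39043998e-04  3.47507585e-01 -9.37677141e-01]
 [-9.99999957e-01  7.65969745e-05  2.83319285e-04]] 52.803083796209464 [ 0.33547753  0.08513576 -4.38149923]
```

View pics/w5.png

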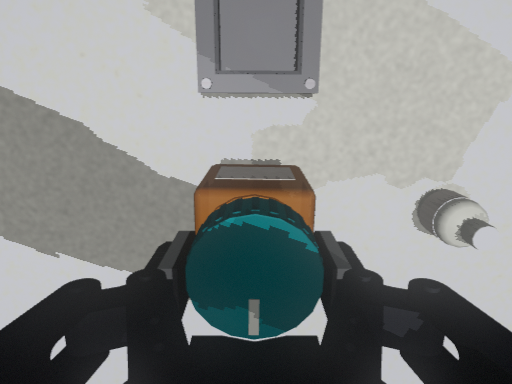

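View pics/w5n.png

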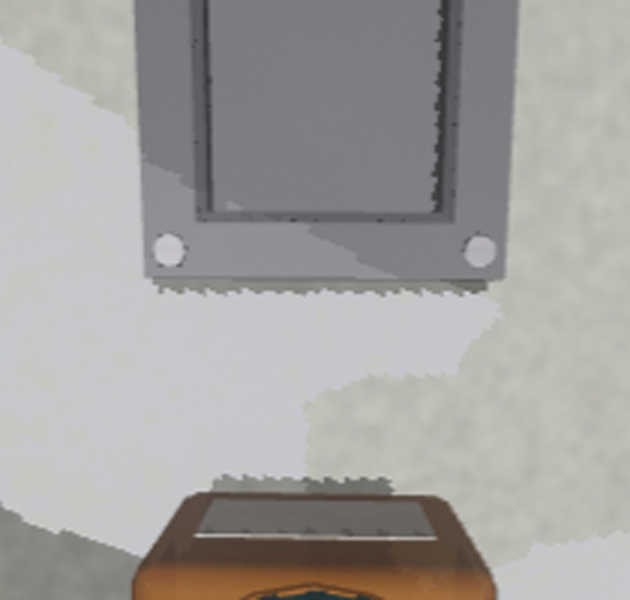

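The nest is square to the tool. Its front top corners sit at about (198.5,92) and (318,92) in the full picture.

```bash
python3 - <<'E'
from h import *
s=state(); C=cam("wrist"); R=s["eef_rot"]; p=s["tcp_pos"]
f=lambda q:(np.array(q)+.5)/3-.5+(150,0)
a=onz(C,f((146,277)),24);b=onz(C,f((505,277)),24)
print(np.linalg.norm(a-b),np.degrees(np.arctan2(*(b-a)[[1,0]])))
def cen_(a,b,h):
    d=(b-a)[:2]/np.linalg.norm((b-a)[:2]); n=np.array([-d[1],d[0]]); return (a+b)[:2]/2+n*h
print(cen_(a,b,48))
a=onz(C,f((197,222)),24);b=onz(C,f((456,221)),24); print(np.linalg.norm(a-b),np.degrees(np.arctan2(*(b-a)[[1,0]])),cen_(a,b,34))
print("toolyaw",np.degrees(np.arctan2(R[1,1],R[0,1])))
for t in([475.3,42,0],): print(R.T@(np.array(t)-p)/10)
E
```

```text
95.33819700285972 20.33830884306612
[475.98262172  42.4066721 ]
67.82869498851488 20.548293747784054 [476.07796427  42.40364595]
toolyaw 20.297817675256525
[ 12.98659096   0.1904437  -11.95401849]
```

```bash
python3 - <<'E'
from h import *
s=state(); C=cam("wrist"); R=s["eef_rot"]; p=s["tcp_pos"]
im=C[0]; m=teal(im)|cv2.inRange(cv2.cvtColor(im,cv2.COLOR_RGB2HSV),(80,60,15),(105,255,255))
m[:180]=0; c=biggest(cv2.morphologyEx(m,cv2.MORPH_CLOSE,np.ones((25,25))));print(cv2.boundingRect(c))
q=np.array(c[:,0,:],float); low=q[q[:,1]>255]; 
# circle fit to lower/sides (top rim)
A=np.c_[2*low,np.ones(len(low))]; x=np.linalg.lstsq(A,(low**2).sum(1),rcond=None)[0]; r=np.sqrt(x[2]+x[0]**2+x[1]**2); print(x[:2],r)
for z in(187,):
    X=onz(C,x[:2],z); print(X, R.T@(X-p), "r mm", np.linalg.norm(onz(C,x[:2]+[r,0],z)-X))
E
```

```text
(167, 198, 164, 186)
[250.08241601 324.26384736] 72.87028030097943
[519.80780339 -89.84392415 187.        ] [-57.16354776  -2.05308521  19.45116258] r mm 28.978086727339214
```

```bash
python3 - <<'E'
from h import *
s=state(); C=cam("wrist"); R=s["eef_rot"]; p=s["tcp_pos"]
im=C[0]; cv2.imwrite("pics/w5c.png",cv2.resize(im[180:350,160:350,::-1],None,fx=4,fy=3.5,interpolation=cv2.INTER_CUBIC))
for z in (185,187):
  for v in (268,269.5,271):
    X=onz(C,(254.8,v),z); print(z,v,R.T@(X-p), "r", np.linalg.norm(onz(C,(254.8+68.5,v),z)-X))
E
```

```text
185 268 [-55.233183    -0.20240763  -4.30169003] r 26.337295199071807
185 269.5 [-55.23312318  -0.20163376  -3.66136343] r 26.371940938877895
185 271 [-55.23306319  -0.20085786  -3.01935001] r 26.40667794913955
187 268 [-57.23328506  -0.20769132  -5.39536684] r 25.882339971665196
187 269.5 [-57.23322626  -0.20693082  -4.76610137] r 25.916387234660675
187 271 [-57.23316731  -0.20616833  -4.1351782 ] r 25.950524191489134
```

View pics/w5c.png

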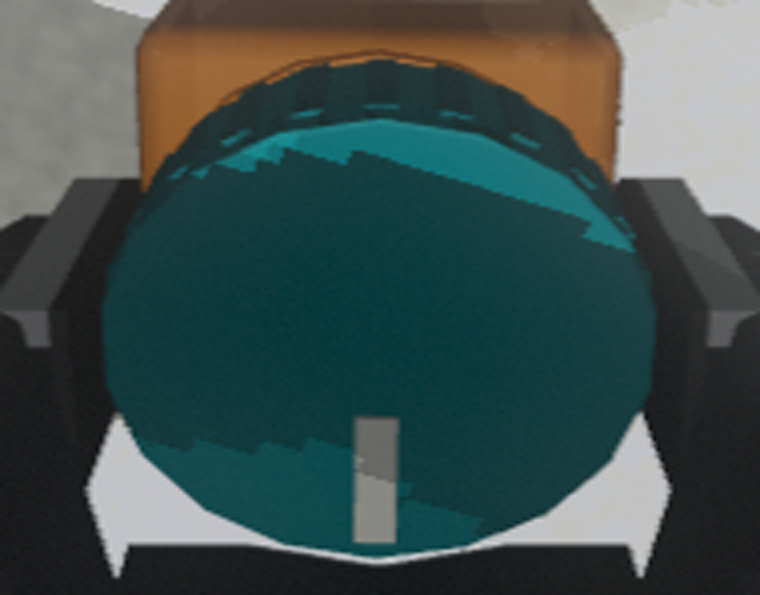

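```bash
python3 - <<'E'
from h import *
s=state(); C=cam("wrist"); R=s["eef_rot"]; p=s["tcp_pos"]
for z in (183,185,187):
  a,b=[R.T@(onz(C,(255,v),z)-p) for v in (213.5,340.5)]; l,r=[R.T@(onz(C,(u,277),z)-p) for u in (185.7,323.4)]
  print(z,a.round(1),b.round(1),(a+b)/2,(b-a)[2]/2,(r-l)[1]/2,(l+r)[1]/2)
E
```

```text
183 [-53.3  -0.2 -25.8] [-53.3  -0.1  30.3] [-53.27771334  -0.11179482   2.27266711] 28.055755733879785 27.132040374197132 -0.29145249401844886
185 [-55.3  -0.2 -26.5] [-55.3  -0.1  28.7] [-55.27781071  -0.11853458   1.08547847] 27.57916540759343 26.671141437900154 -0.29514036752482475
187 [-57.3  -0.2 -27.2] [-57.3  -0.1  27. ] [-57.27790809  -0.12527435  -0.10171017] 27.102575081307105 26.2102425016032 -0.2988282410311207
```

Call:
play_rows(motion=[[[0,0.2,-4,0,-1],[0,0.2,-8,0,-1],[0,0.2,-11.2,0,-1],[0,0.2,-11.9,0,-1],[2.5,0.2,-11.9,0,-1],[5,0.2,-11.9,0,-1],[6.2,0.2,-11.9,0,-1],[6.2,0.2,-11.9,0,-1],[6.2,0.2,-11.9,0,-1],[6.2,0.2,-11.9,0,-1]]])

```text
clock: 6.65
tcp_pos: [476.6, 41.7, 68.6]
eef_rot: [[0.002, 0.938, 0.345], [-0.0, 0.345, -0.938], [-1.0, 0.001, 0.001]]
ft_force: [-0.3, 0.2, -4.1]
finger_gap: 52.9
```

```bash
python3 - <<'E'
from h import *
s=state(); print(s["clock"],s["tcp_pos"],s["finger_gap"],s["ft_force"])
for n,(x,y,w,h) in (("scene",(210,160,100,80)),("side",(190,150,100,80)),("wrist",(150,120,200,150))):
    C=cam(n); k=600//w
    cv2.imwrite(f"pics/{n}6.png",cv2.resize(C[0][y:y+h,x:x+w,::-1],None,fx=k,fy=k,interpolation=cv2.INTER_CUBIC))
E
cd pics; python3 -c "
import cv2,numpy as np
a=[cv2.resize(cv2.imread(n+'6.png'),(390,300)) for n in('scene','side','wrist')]
cv2.imwrite('m6.png',np.vstack([np.hstack(a[:2]),np.hstack([a[2],a[2]*0])]))"
```

```text
6.65 [476.63143946  41.70791043  68.60773773] 52.93048189030789 [-0.25580973  0.21164387 -4.1466064 ]
```

View pics/m6.png

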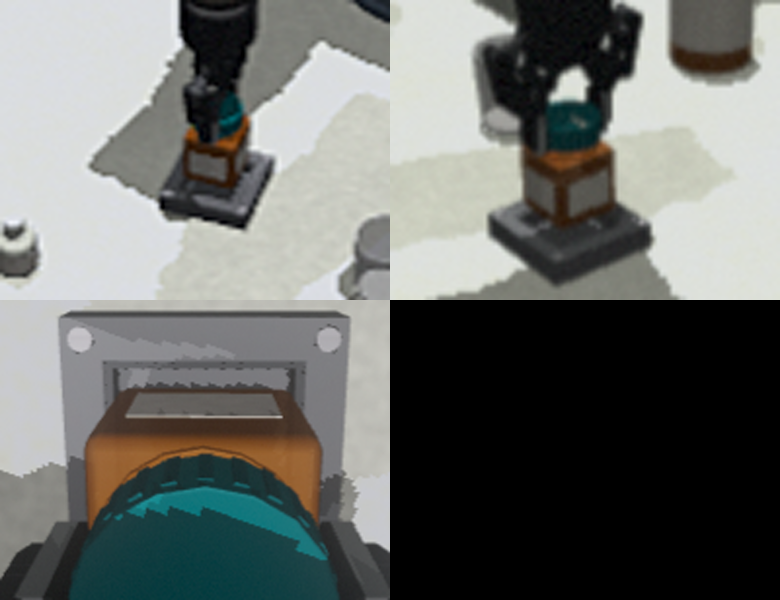

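```bash
python3 - <<'E'
from h import *
s=state(); C=cam("wrist"); R=s["eef_rot"]; p=s["tcp_pos"]
L=lambda u,v,z:(R.T@(onz(C,(u,v),z)-p))[1:].round(2)
print("nest outer",L(150+58/1.95,120+17/2,24),L(150+350/1.95,120+17/2,24))
print("pocket",L(150+104/1.95,120+62/2,24),L(150+306/1.95,120+62/2,24))
print("jar bottom far",[L(253,v,37) for v in(165,166,167)])
cv2.imwrite("pics/w7.png",cv2.resize(C[0][120:220,170:340,::-1],None,fx=4.5,fy=4.5,interpolation=cv2.INTER_CUBIC))
E
```

```text
nest outer [-47.89 -48.39] [ 47.57 -48.45]
pocket [-33.43 -33.98] [ 33.79 -34.01]
jar bottom far [array([ -1.17, -27.34]), array([ -1.17, -26.71]), array([ -1.17, -26.08])]
```

View pics/w7.png

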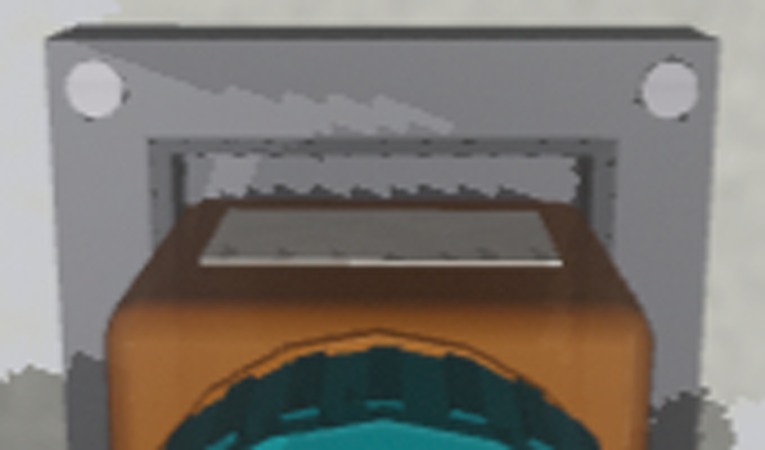

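The jar and nest are centred within about 1 mm. I'll lower it, slowing towards the floor.

Call:
play_rows(motion=[[[0.7,0,0,0,-1],[1.4,0,0,0,-1],[2,0,0,0,-1],[2.4,0,0,0,-1],[2.7,0,0,0,-1],[2.9,0,0,0,-1],[3,0,0,0,-1],[3.05,0,0,0,-1],[3.05,0,0,0,-1]]])

```text
clock: 7.75
tcp_pos: [476.1, 42.0, 37.8]
eef_rot: [[0.001, 0.938, 0.346], [0.0, 0.346, -0.938], [-1.0, 0.001, 0.0]]
ft_force: [-1.3, -0.9, 3.7]
finger_gap: 52.4
```

Call:
play_rows(motion=[[[0.05,0,0,0,-1],[0.05,0,0,0,-1],[0.05,0,0,0,1],[0.05,0,0,0,1],[0.05,0,0,0,1],[0.05,0,0,0,1],[0.05,0,0,0,1]]])

```text
clock: 8.45
tcp_pos: [475.7, 41.9, 36.6]
eef_rot: [[-0.0, 0.938, 0.346], [-0.0, 0.346, -0.938], [-1.0, -0.0, 0.0]]
ft_force: [-0.2, 0.4, -0.1]
finger_gap: 85.8
```

```bash
python3 - <<'E'
from h import *
s=state(); print(s["clock"],s["tcp_pos"],s["finger_gap"],s["ft_force"])
o=[]
for n,(x,y,w,h) in (("scene",(210,160,100,75)),("side",(190,150,100,75)),("wrist",(0,0,512,384))):
    C=cam(n); o.append(cv2.resize(C[0][y:y+h,x:x+w,::-1],(400,300),interpolation=cv2.INTER_CUBIC))
cv2.imwrite("pics/m8.png",np.vstack([np.hstack(o[:2]),np.hstack([o[2],o[2]*0])]))
E
```

```text
8.45 [475.70801668  41.89499878  36.60775257] 85.78982701900924 [-0.21684748  0.38556553 -0.05382612]
```

View pics/m8.png

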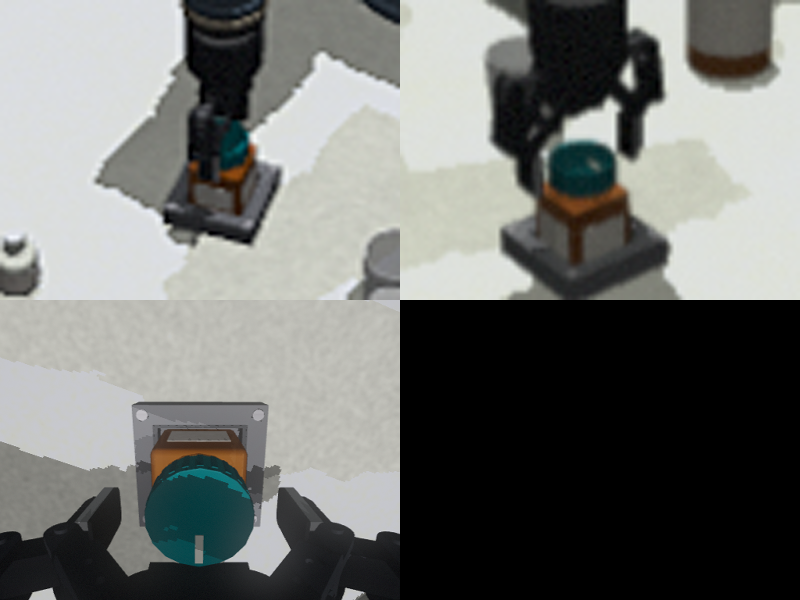

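The jar looks level and fully down in the pocket. Next I'll raise the fingers to cap height and grip the cap.

Call:
play_rows(motion=[[[-2,0,0,0,1],[-3.35,0,0,0,1],[-3.35,0,0,0,1],[-3.35,0,0,0,1],[-3.35,0,0,0,-1],[-3.35,0,0,0,-1],[-3.35,0,0,0,-1],[-3.35,0,0,0,-1],[-3.35,0,0,0,-1],[-3.35,0,0,0,-1]]])

```text
clock: 9.6
tcp_pos: [475.7, 41.9, 70.1]
eef_rot: [[-0.0, 0.938, 0.346], [-0.0, 0.346, -0.938], [-1.0, -0.0, 0.0]]
ft_force: [-0.2, -0.7, -0.6]
finger_gap: 0.2
```

```bash
python3 - <<'E'
from h import *
s=state(); print(s["clock"],s["tcp_pos"],s["finger_gap"],s["ft_force"],s["wrist_torque"])
o=[]
for n,(x,y,w,h) in (("scene",(210,160,100,75)),("side",(190,150,100,75)),("wrist",(0,0,512,384))):
    C=cam(n); o.append(cv2.resize(C[0][y:y+h,x:x+w,::-1],(400,300),interpolation=cv2.INTER_CUBIC))
cv2.imwrite("pics/m9.png",np.vstack([np.hstack(o[:2]),np.hstack([o[2],o[2]*0])]))
E
```

```text
9.6 [475.73909472  41.91396039  70.14953468] 0.16442796454264721 [-0.2267051  -0.67953479 -0.58805495] [0.02652656 0.01114485 0.02226906]
```

View pics/m9.png

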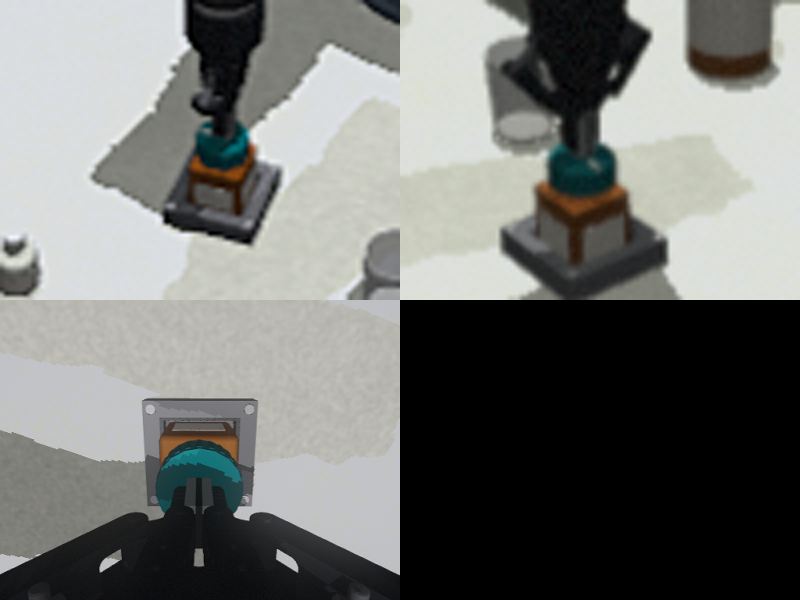

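The gap reads 0.2 mm, so the fingers shut without holding the cap. I need to find where the tips really are before doing anything else.

```bash
python3 - <<'E'
from h import *
s=state(); p=s["tcp_pos"]
o=[]
for n,(x,y,w,h) in (("side",(215,155,60,70)),("wrist",(160,110,190,260)),("scene",(240,170,50,60))):
    C=cam(n); k=500/h; im=C[0][y:y+h,x:x+w,::-1]; im=cv2.resize(im,None,fx=k,fy=k,interpolation=cv2.INTER_CUBIC)
    for q,c in ((p,(0,0,255)),(p+[0,0,25],(0,255,0))):
        u=(proj(C,q)-(x,y)+.5)*k; cv2.circle(im,tuple(int(a) for a in u),3,c,-1)
    print(n,proj(C,p),proj(C,p+[0,0,25])); o.append(im)
cv2.imwrite("pics/m10.png",np.hstack(o)[:, :1200]); print(np.hstack(o).shape)
a=np.hstack(o); cv2.imwrite("pics/m10.png",cv2.resize(a,None,fx=800/a.shape[1],fy=800/a.shape[1]))
E
```

```text
side [235.1775048  196.02546144] [235.02305248 189.17957036]
wrist [254.90595901 225.30192797] [255.02583968 244.76151791]
scene [265.66833137 198.36287534] [265.70374665 193.85905858]
(500, 1211, 3)
```

View pics/m10.png

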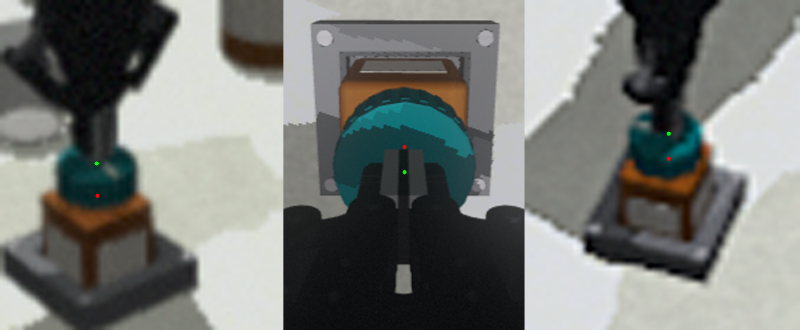

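The fingers closed just above the cap. In the picture, the open finger ends lie about 41 mm behind the reported TCP, and about 28 mm when shut. So the earlier carry gripped the cap, which matches the 53 mm gap. I'll open, go back down to that height and grip the cap there.

Call:
play_rows(motion=[[[0,0,0,0,1],[0,0,0,0,1],[0,0,0,0,1],[0,0,0,0,1],[0,0,0,0,1],[0,0,0,0,1]]])

```text
clock: 10.5
tcp_pos: [475.8, 41.9, 70.2]
eef_rot: [[-0.0, 0.938, 0.346], [-0.0, 0.346, -0.938], [-1.0, -0.0, 0.0]]
ft_force: [-0.3, -0.7, 0.7]
finger_gap: 84.7
```

```bash
python3 - <<'E'
from h import *
s=state(); print(s["clock"],s["tcp_pos"],s["finger_gap"],s["ft_force"])
C=cam("wrist"); cv2.imwrite("pics/w11.png",C[0][...,::-1])
B=cam("side"); cv2.imwrite("pics/s11.png",cv2.resize(B[0][130:230,180:300,::-1],None,fx=5,fy=5,interpolation=cv2.INTER_CUBIC))
E
```

```text
10.5 [475.767568    41.90655576  70.19808544] 84.70642352947038 [-0.28456027 -0.67713236  0.6645853 ]
```

View pics/w11.png

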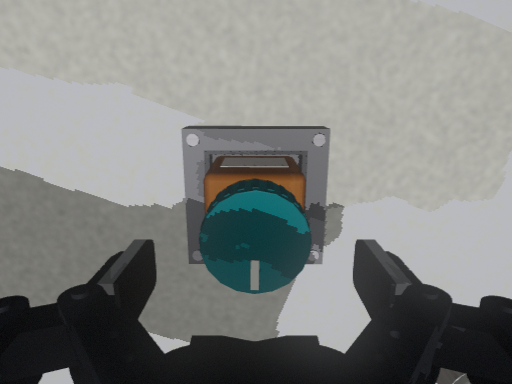

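View pics/s11.png

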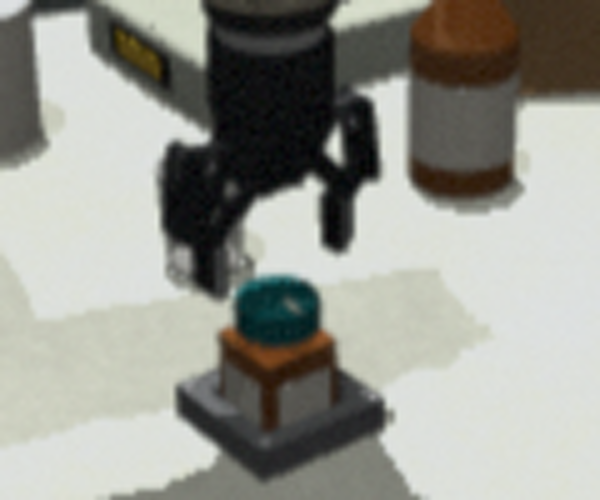

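The view confirms it: the jar is square in the nest, the dash at (255,275) hasn't moved, and the finger ends are above the cap. Going down to grip.

Call:
play_rows(motion=[[[1.6,0,0,0,1],[2.8,0,0,0,1],[3.2,0,0,0,1],[3.2,0,0,0,1],[3.2,0,0,0,-1],[3.2,0,0,0,-1],[3.2,0,0,0,-1],[3.2,0,0,0,-1],[3.2,0,0,0,-1]]])

```text
clock: 11.5
tcp_pos: [476.2, 41.9, 39.2]
eef_rot: [[0.001, 0.938, 0.346], [0.0, 0.346, -0.938], [-1.0, 0.001, 0.0]]
ft_force: [-2.1, -0.6, 7.7]
finger_gap: 52.6
```

```bash
python3 - <<'E'
from h import *
s=state(); print(s["clock"],s["tcp_pos"],s["finger_gap"],s["ft_force"],s["wrist_torque"],s["q"])
C=cam("wrist"); cv2.imwrite("pics/w12.png",C[0][...,::-1])
B=cam("side"); cv2.imwrite("pics/s12.png",cv2.resize(B[0][130:230,180:300,::-1],None,fx=5,fy=5,interpolation=cv2.INTER_CUBIC))
E
```

```text
11.5 [476.22341507  41.9319383   39.24883529] 52.573398373484224 [-2.09025393 -0.62284348  7.69212053] [-0.04187346  0.39738773 -0.02549119] [ 5.03662229e+00  1.57830998e+01 -2.36897473e+01  5.04491994e+01
 -6.63024602e-03  7.48115809e+01]
```

View pics/w12.png

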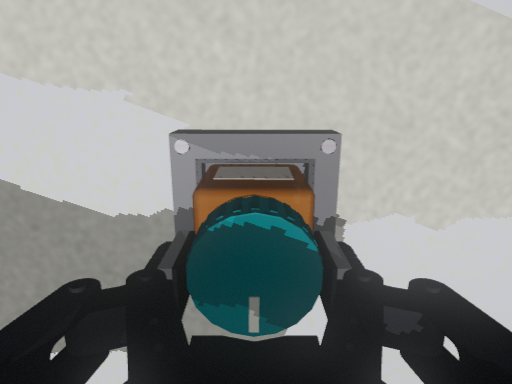

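View pics/s12.png

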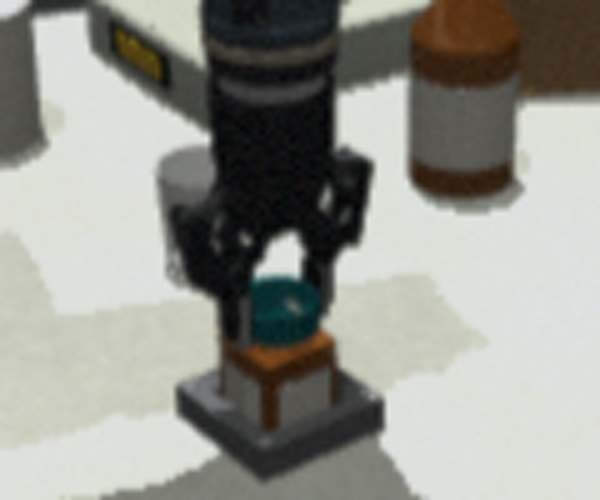

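The cap is gripped with a 52.6 mm gap and the pads at cap height. Now I'll twist anticlockwise, which is negative roll because tool x points down.

Call:
play_rows(motion=[[[0,0,0,-0.1,-1],[0,0,0,-0.22,-1],[0,0,0,-0.34,-1],[0,0,0,-0.46,-1],[0,0,0,-0.58,-1],[0,0,0,-0.7,-1],[0,0,0,-0.8,-1],[0,0,0,-0.8,-1]]])

```text
clock: 12.4
tcp_pos: [476.3, 42.1, 39.3]
eef_rot: [[0.001, 0.403, 0.915], [0.0, 0.915, -0.403], [-1.0, 0.001, 0.001]]
ft_force: [-2.6, 0.9, 6.8]
finger_gap: 53.3
```

```bash
python3 - <<'E'
from h import *
s=state(); R=s["eef_rot"]; print(s["clock"],s["tcp_pos"],s["finger_gap"],s["ft_force"],s["wrist_torque"],np.degrees(np.arctan2(R[1,1],R[0,1])))
C=cam("wrist"); cv2.imwrite("pics/w13.png",C[0][...,::-1])
E
```

```text
12.4 [476.25372161  42.094582    39.25092194] 53.30609221385876 [-2.5512341   0.91273775  6.84743658] [ 0.13646587  0.43267339 -0.02146567] 66.25484584211266
```

View pics/w13.png

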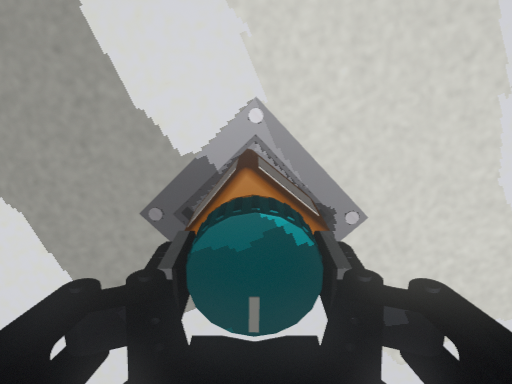

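The cap follows the gripper, with the dash fixed at (254,314) in view, while the nest and jar stay put. The turn so far is 46 degrees at the gripper, so I'll carry on.

Call:
play_rows(motion=[[[0,0,0,-0.1,-1],[0,0,0,-0.22,-1],[0,0,0,-0.34,-1],[0,0,0,-0.46,-1],[0,0,0,-0.58,-1],[0,0,0,-0.68,-1],[0,0,0,-0.7,-1],[0,0,0,-0.7,-1],[0,0,0,-0.7,-1]]])

```text
clock: 13.35
tcp_pos: [476.0, 41.7, 39.3]
eef_rot: [[0.001, -0.278, 0.961], [-0.0, 0.961, 0.278], [-1.0, -0.001, 0.001]]
ft_force: [-4.0, -1.8, 8.0]
finger_gap: 53.0
```

```bash
python3 - <<'E'
from h import *
s=state(); R=s["eef_rot"]; print(s["clock"],s["tcp_pos"],s["finger_gap"],s["ft_force"],s["wrist_torque"],np.degrees(np.arctan2(R[1,1],R[0,1])))
C=cam("wrist"); cv2.imwrite("pics/w14.png",cv2.resize(C[0][80:350,130:380,::-1],None,fx=2.2,fy=2.2,interpolation=cv2.INTER_CUBIC))
E
```

```text
13.35 [476.02057822  41.65533801  39.25585775] 53.03035194812784 [-3.95791451 -1.81691109  8.01071622] [-0.31184825  0.5608233  -0.20730054] 106.14641017983631
```

View pics/w14.png

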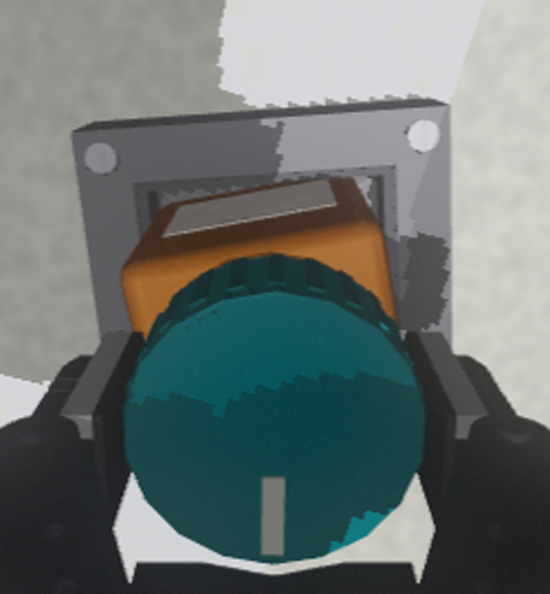

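Gripper turn is 85.9 degrees. The jar took up about 6 degrees of nest clearance, so the thread should be at roughly 79 degrees (1.39 rad), inside the release window. Lifting gently.

Call:
play_rows(motion=[[[-0.3,0,0,0,-1],[-0.6,0,0,0,-1],[-1,0,0,0,-1],[-1.5,0,0,0,-1],[-1.5,0,0,0,-1]]])

```text
clock: 13.9
tcp_pos: [476.3, 42.1, 54.0]
eef_rot: [[0.001, -0.279, 0.96], [0.0, 0.96, 0.279], [-1.0, -0.0, 0.001]]
ft_force: [-0.2, 0.1, -1.2]
finger_gap: 52.6
```

```bash
python3 - <<'E'
from h import *
s=state(); R=s["eef_rot"]; print(s["clock"],s["tcp_pos"],s["finger_gap"],s["ft_force"],s["wrist_torque"])
B=cam("side"); A=cam("scene"); C=cam("wrist")
a=cv2.resize(B[0][140:230,190:280,::-1],(400,400),interpolation=cv2.INTER_CUBIC);b=cv2.resize(C[0][60:360,110:410,::-1],(400,400))
cv2.imwrite("pics/s15.png",np.hstack([a,b]))
E
```

```text
13.9 [476.29323649  42.08077182  54.0006313 ] 52.59961478890124 [-0.17839017  0.07158968 -1.19501736] [-0.0212301  -0.04203273 -0.00273027]
```

View pics/s15.png

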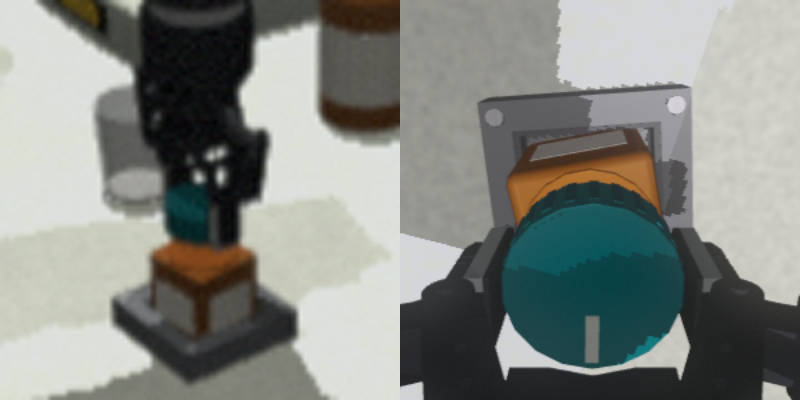

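The cap came free: the tool now carries about 1 N, and the jar stayed in the nest. I'll raise it another 3 cm.

Call:
play_rows(motion=[[[-0.8,0,0,0,-1],[-1.8,0,0,0,-1],[-2.7,0,0,0,-1],[-3,0,0,0,-1],[-3,0,0,0,-1],[-3,0,0,0,-1],[-3,0,0,0,-1],[-3,0,0,0,-1]]])

```text
clock: 14.85
tcp_pos: [475.5, 41.9, 82.9]
eef_rot: [[-0.001, -0.279, 0.96], [-0.0, 0.96, 0.279], [-1.0, 0.0, -0.001]]
ft_force: [-0.6, 0.8, -0.9]
finger_gap: 52.6
```

```bash
python3 - <<'E'
from h import *
s=state(); print(s["clock"],s["tcp_pos"],s["finger_gap"],s["ft_force"],np.abs(s["joint_vel"]).max())
B=cam("side"); A=cam("scene"); C=cam("wrist")
a=cv2.resize(B[0][120:230,180:290,::-1],(400,400),interpolation=cv2.INTER_CUBIC);b=cv2.resize(A[0][150:240,220:310,::-1],(400,400),interpolation=cv2.INTER_CUBIC)
cv2.imwrite("pics/s16.png",np.hstack([a,b])); cv2.imwrite("pics/w16.png",C[0][...,::-1])
E
```

```text
14.85 [475.50044986  41.86949274  82.89003946] 52.61133691658133 [-0.58458751  0.77103862 -0.87191396] 0.08152188350049881
```

View pics/s16.png

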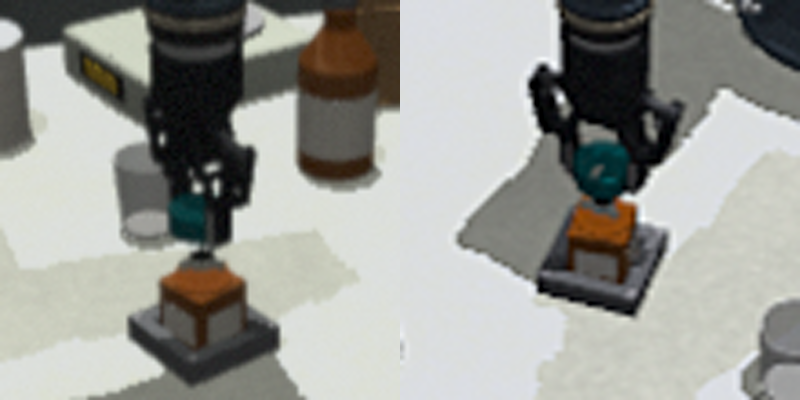

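View pics/w16.png

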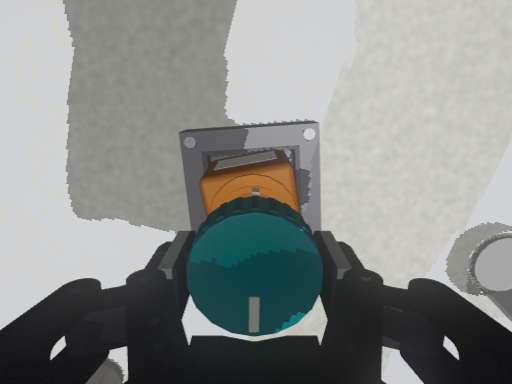

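The cap is held level about 37 mm above the mouth, and the jar is upright in the nest with its neck bare. Handing in.

```bash
python3 -c "
from workcell import finish_job
print(finish_job())"
```

```text
the job is handed in; nothing more can be done
None
```

I set the jar down in the nest, twisted the cap off and handed the job in at about 15 s. The gripper is still holding the cap over the jar. `finish_job()` gave no verdict, so these are my own readings.

**Last checks:**
- **Jar:** it looks upright and down in the nest in all three views. It is turned about 6° within the pocket's clearance, which is the nest bracing it.
- **Turn:** the gripper turned 85.9°. Taking off the jar's 6° leaves the thread at about 79° (1.39 rad). I worked this out from the pictures because the joint itself can't be read. The cap then lifted off freely.
- **Cap:** it is held with a 52.6 mm gap, still and looking level. It is about 37 mm above the mouth by the lift distance, and the tool carries only about 1 N.
- **Other things on the bench:** none was touched as far as the forces and pictures show. I did not re-measure their positions.

**What failed or disagreed:**
- **Missed grip:** my first try at the cap closed on nothing, just above it. The finger ends measured about 28 mm (shut) to 41 mm (open) behind the reported TCP, although the text puts the TCP at their very end.
- **Carried by the cap:** because of that offset, I carried the jar to the nest by its cap, not its body. The dash and the jar kept their alignment, so the cap stayed tight.
- **Finger gap:** it read about 53 mm on the 54 mm cap.

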